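Close a two-part casting mould on its stand

TASK

Get the little medallion mould ready for pouring: lower the plaster half with the open round cavity over the stand's two upright pins, cavity up, until it sits flush on the plate, then lower the half with the pour hole and the two end lugs onto the same pins and press it down until both sprung catches click over its lugs and the join is closed. Do not let go then: finish still pressing it down firmly, as if holding the join tight while I pour, and leave the other things on the table alone. Plaster chips, so set the halves down rather than dropping or slamming them.

Things in the scene. Friction and masses are not known exactly. Their poses are not given: they have to be found in the camera images.
- stand: Fixed mould stand: a 250 x 124 x 12 mm plywood board on the table with an aluminium plate 196 x 90 x 6 mm on it, on which the mould sits. Origin: centre of the board's underside. x: its long direction (roughly away from the robot), y across, z up. Two pins stand on the plate, a sprung catch at each x end; the long sides are open, so a gripper closing along y has room.
- stand_seat (a point): Point on the top face of the stand's plate, midway between the two pins, 18 mm above the table; axes as the stand's. The pins stand at x = +45 and -45 mm, y = 0 from here.
- pin_tip (a point): Tip of the stand's +x pin. Both pins are fixed steel, 10 mm in diameter, 54 mm high above the plate, the top 10 mm tapering to 4 mm diameter.
- catch_far (a joint): Sprung plastic catch at the stand's +x end: an upright arm 26 mm wide, its top 48 mm above the plate, hinged at its foot. 0 rad: upright, at rest (it cannot bend inward); grows as it bends outward, to 0.2; spring 1.5 N m/rad. Its nose points inward: tip 72 mm from the stand's middle, flat underside 33.5 mm above the plate, the upper side a slope from 36 mm up and outward to the arm's top.
- catch_near (a joint): The same catch, mirrored, at the -x end (also grows outward). Pushed down, the lug half meets both slopes about 16 mm before home; resistance grows to some 9 to 14 N together until 10 mm before home, then drops suddenly to a slight drag; the catches spring back over the lugs about 1.5 mm before it is home.
- lower_half: Loose lower mould half: white plaster block in a thin grey case, 120 (x) x 62 (y) x 26 mm (z), 0.2 to 0.3 kg, no lugs; open round cavity, 42 mm wide, 14 mm deep, in its top. Two 12 mm holes run right through at x = +45 and -45 mm, y = 0. Origin: centre of its underside. Starts flat on the table, cavity up, beside the stand. Fits either way round. Grip across the 62 mm.
- top_half: Loose top mould half: white plaster block in a grey case, 120 (x) x 62 (y) x 26 mm (z), 0.2 to 0.35 kg; 14 mm pour hole in its top, two 12 mm holes right through at x = +45 and -45 mm, y = 0, a lug at each x end. Origin: centre of its underside. Starts flat on the table, pour hole up, on the other side of the stand. Fits either way round. Grip across the 62 mm.
- top_face (a point): Centre of the top half's upper face (over the pour hole), 26 mm above its origin. When home this is 52 mm above the stand's plate, the pins 2 mm higher still. It may be pressed here with closed fingers, or by the grip on its sides.
- top_lug (a point): Top face of the top half's +x lug. Each lug stands out 15 mm from the end (150 mm over both), is 24 mm wide and 6 mm thick, flush with the underside. When home its top is 32 mm above the stand's plate, under the catch's nose.
- pinch_pot: Terracotta bowl, 84 mm across, 52 mm high, beyond the stand. Origin: centre of its underside. Bystander: leave it where it is (it may shift no more than 30 mm).
- glaze_jar: Jar with a white cap, 62 mm diameter, 85 mm high, beyond the stand. Origin: centre of its underside. Bystander: leave it where it is (it may shift no more than 30 mm).
- coil_coaster: Terracotta coiled disc, 92 mm diameter, 12 mm high. Origin: centre of its underside. Bystander: leave it where it is (it may shift no more than 30 mm).
- round_mould: Round open plaster mould, 92 mm diameter, 34 mm high. Origin: centre of its underside. Bystander: leave it where it is (it may shift no more than 30 mm).
- wood_rib: Flat wooden rib, 50 x 92 x 6 mm, near the robot. Origin: centre of its underside. Bystander: leave it where it is (it may shift no more than 30 mm).
- clay_tool0: Blue plastic modelling tool, about 155 mm long, 13 mm wide, 7 mm high, near the robot. Origin: centre of its underside. Bystander: leave it where it is (it may shift no more than 30 mm).
- clay_tool1: A second blue plastic modelling tool, the same as the first, to the left beyond the stand. Bystander: leave it where it is (it may shift no more than 30 mm).

How it is judged:
On the way, in this order (a step that is already met when the one before it is completed fails the run):
1. the half with the cavity sits flush on the stand's plate, over both pins (horizontal distance between lower_half and stand_seat below 0.003 m and z of lower_half in the frame of stand_seat between -0.003 and 0.002 m and angle between the x axis of lower_half and the x axis of stand, either way round below 0.06 rad and angle between lower_half's own z axis and vertical below 0.03 rad), for 0.2 s.
2. the half with the lugs is pressed home on it and both catches have snapped over its lugs (all of step 1 and horizontal distance between top_half and stand_seat below 0.0035 m and z of top_half in the frame of stand_seat between 0.022 and 0.0285 m and angle between the x axis of top_half and the x axis of stand, either way round below 0.06 rad and angle between top_half's own z axis and vertical below 0.03 rad and value of joint each of catch_far, catch_near below 0.03 rad), for 0.1 s.
At the end, for the whole second after the job is handed in: Cavity half flush on the plate over the pins (3 mm centred, 2 mm high, level); lug half flush on it (3.5 mm centred, within 2.5 mm of closed, level), both catches back over its lugs (under 0.03 rad); the robot still presses: over 8 N between the halves (2 to 3.5 N is weight) (all of step 2 and contact force between top_half and lower_half above 8 N); the arm keeps its last pose, push and grip.
It fails at once if a bystander was pushed more than 30 mm from its place (distance of any of pinch_pot, glaze_jar, coil_coaster, round_mould, wood_rib, clay_tool0, clay_tool1 from where it was at the start of the episode above 0.03 m).
It fails at once if a mould half fell onto the stand (faster than 0.35 m/s, not held) ((linear speed of lower_half above 0.35 m/s and contact force between each of the fingers, the arm and lower_half below 0.05 N and horizontal distance between lower_half and stand_seat below 0.1 m) or (linear speed of top_half above 0.35 m/s and contact force between each of the fingers, the arm and top_half below 0.05 N and horizontal distance between top_half and stand_seat below 0.1 m)).
It fails at once if the halves were slammed or crushed together (more than 90 N) (contact force between top_half and lower_half above 90 N).
It also fails if it takes over 64 s, if anything falls off the work surface, if the arm or the gripper's body presses on something with over 40 N, if the wrist force passes 120 N, or if a joint passes its speed limit or range.

ROBOT

A 6-joint arm with a two-finger parallel gripper is mounted at the origin on the work surface. World frame = base frame: x ahead of the robot, y to its left, z up, the work surface at z = 0. Lengths are in m, angles in rad, forces in N, time in s.
With the tool pointing down it reaches from about 0.25 to 0.775 m from the base axis. Payload 8.9 kg.
Tool frame: the origin (TCP) lies between the finger pads; the fingertips stand 14 mm ahead of it and the grasp point (between the pads) lies 5 mm behind it (tips_ahead is the distance from the TCP to the fingertips, in m); z points along the fingers, y is the line along which they close (so a half turn about z gives the same grasp; the last joint's range is limited). The gripper opens to 85 mm and grips with 20 to 120 N. Pads are 22 mm wide; open, the fingers measure 114 mm over their backs; the gripper's body (76 mm by 85 mm) begins 54 mm behind the grasp point. The pads swing forward as they close: fully open they stand 13 mm farther back than shut.
Start: joints at [0.962, 0.291, -0.153, 1.127, 0, 1.431], TCP at [0.238, 0.468, 0.245] pointing down, gripper open.
Joint ranges: [-2.52, 2.52], [-0.91, 1.74], [-1.3, 1.37], [-1.96, 2.02], [-1.52, 1.47], [-3.14, 3.14]. Speed limits (rad/s): [2.22, 2.22, 2.79, 3.14, 3.14, 3.14].

INTERFACE

Orientations are given as a rotation vector (axis times angle).
In Python, from workcell import sense, camera, camera_info, sign_off, tips_ahead gives the robot as it stands.
- The arm moves only by the shell command python3 -m crank 'ROWS' [FORCE]. ROWS is text: rows parted by semicolons, each of 5 numbers parted by spaces: the closure in counts, from 0 (fully open) to 255 (shut), then the shift along the tool's x, y, z in mm, then the turn about the tool's z in degrees. In form: gripper dx dy dz spin; .... A call has 1 to 8 rows; each row is the pose to reach, as a shift and turn from the pose commanded when the call began, along the tool's axes at that moment; what a row does not reach only later rows make up. A row lasts 1/10 s, in which the tool goes at most 50 mm and 8.59 degrees, less where a joint would pass 70% of its speed; a pose out of reach is approached as far as the arm can. A call with a gripper value outside its range is refused whole. The fingers move at their own pace and stop on an object; FORCE is the grip in N (left out, the last holds). Time passes only in rows, so rows that repeat a pose let the fingers close. It gives the time, the measured TCP pose, the force, the opening and the grip force at its end, in the units of the state.
- sense(): the state, without advancing time (a new reading comes with each control period).
- camera(name): name is "scene" or "top" or "wrist"; returns (picture, depth): 480x640x3 uint8, red, green, blue; 480x640 float32, m along the optical axis (not along the pixel's ray), 0 where there is no reading.
- camera_info(name): a dict with "K" (3x3 intrinsics, pixels), "rvec" (rotation vector, rad) and "tvec" (3), from world to camera coordinates, as OpenCV has them. Camera axes: x right, y down, z forward; pixel columns grow to the right and rows downward; lengths in m; the calibration is good to about 2 mm. A picture is of the moment at which its call begins: read the wrist's pose just before it. camera_info takes no time and is no camera call; for the wrist camera it gives the pose at the moment of the call.
- sign_off(): hands the job in; it is judged then, once.
The state is a dict: "time": time; "joint_positions": joint angles; "qvel": joint speeds; "joint_torque": joint torques, N m; "tcp_pos": TCP position; "tool_rot": TCP orientation; "wrist_force": force on the tool from outside, world axes, zero at the start; "ft_torque": the same for the moment, N m; "grip_width": finger opening in m; "grip_force": force on a finger pad.
Only numpy, scipy, OpenCV 4.12 (cv2) and the standard library are available. Lean on these libraries where they do the work, as an engineer would, in place of code of your own. Each camera call takes 0.05 s, during which the arm holds its last target. There are 200 camera calls.

## Working session

There is one attempt and no reset: what is moved stays moved. The work goes in short steps, Python scripts to look and compute and a shell command to move; the robot and the scene stay as the last step left them, time stands still between calls to the robot, and variables do not carry over. Pictures are saved under pics/ and viewed, at most 10 in all, crops included, and the job is handed in when it is done.

```bash
ls; mkdir -p pics; python3 - <<'E'
from workcell import *
import cv2,numpy as np
s=sense();print(s)
print(tips_ahead if not callable(tips_ahead) else tips_ahead())
a,d=camera("top");np.savez('top0.npz',a=a,d=d);cv2.imwrite('pics/top0.png',a[:,:,::-1])
i=camera_info("top");print(i)
print(camera_info("wrist"))
E
```

```text
pics
{'time': 0.0, 'joint_positions': array([ 9.61730907e-01,  2.91258460e-01, -1.54118448e-01,  1.12670944e+00,
        1.15506552e-05,  1.43147986e+00]), 'qvel': array([ 0.00022068,  0.00170324, -0.00041939, -0.00055046,  0.00033975,
        0.00095835]), 'joint_torque': array([ 1.14021364e-03, -5.37142754e+01,  3.31370151e+01,  1.57548138e-02,
       -1.81771100e-05, -2.11827398e-05]), 'tcp_pos': array([0.23740679, 0.46778544, 0.24474657]), 'tool_rot': array([-7.31001940e-01, -3.05486612e+00,  1.87922306e-03]), 'wrist_force': array([-0.68010388,  0.21541853,  1.25045202]), 'ft_torque': array([-0.01778805,  0.00501744,  0.00882381]), 'grip_force': 0.0, 'grip_width': 0.08530341897312542}
0.014
{'K': array([[597.88342801,   0.        , 320.52963271],
       [  0.        , 597.88342801, 251.86457576],
       [  0.        ,   0.        ,   1.        ]]), 'rvec': array([ 2.14748723, -2.16604326,  0.10493554]), 'tvec': array([0.04482784, 0.58479883, 1.06370395])}
{'K': array([[426.45897884,   0.        , 311.88007121],
       [  0.        , 426.45897884, 237.19341682],
       [  0.        ,   0.        ,   1.        ]]), 'rvec': array([-2.46856963, -1.51622157, -0.2109864 ]), 'tvec': array([-0.52507492, -0.03517935,  0.37729677])}
```

View pics/top0.png

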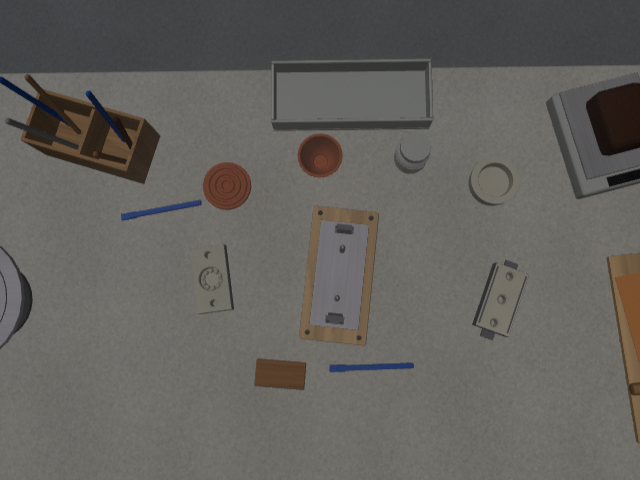

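The top view shows the cavity half at about (213,279), the lug half at (502,299) and the stand at (340,275). Next I measure them with masks and rays.

```bash
cat > h.py <<'E'
import cv2,numpy as np
from workcell import *
def cast(info,uv,z):
    R=cv2.Rodrigues(info['rvec'])[0];C=-R.T@info['tvec']
    uv=np.atleast_2d(np.float64(uv))
    r=np.c_[uv,np.ones(len(uv))]@np.linalg.inv(info['K']).T@R
    return C+r*((z-C[2])/r[:,2])[:,None]
def world(info,d):
    h,w=d.shape;v,u=np.mgrid[:h,:w]
    p=np.stack([u,v,np.ones_like(u)],-1)@np.linalg.inv(info['K']).T*d[...,None]
    return (p-info['tvec'])@cv2.Rodrigues(info['rvec'])[0]
def rect(P):
    (c,s,a)=cv2.minAreaRect(np.float32(P[:,:2]*1000))
    if s[0]<s[1]: s=s[::-1];a+=90
    a=(a+90)%180-90
    return np.round(c,1),np.round(s,1),round(a,2)
E
python3 - <<'E'
from h import *
f=np.load('top0.npz');a,d=f['a'],f['d'];i=camera_info('top')
W=world(i,d)
hsv=cv2.cvtColor(a,cv2.COLOR_RGB2HSV)
for n,uv in dict(low=(200,262),top=(495,311),board=(312,222),plate=(352,262),table=(270,270)).items(): print(n,W[uv[1],uv[0]].round(4),hsv[uv[1],uv[0]])
def comp(m,seed,z,name):
    n,l=cv2.connectedComponents(m.astype(np.uint8))
    k=l==l[seed[1],seed[0]]
    c,_=cv2.findContours(k.astype(np.uint8),0,1)
    c=max(c,key=cv2.contourArea)[:,0]
    print(name,k.sum(),rect(cast(i,c,z)))
z=W[...,2]
comp((z>.019)&(z<.034),(200,262),.026,'low')
comp((z>.019)&(z<.034),(495,311),.026,'top')
comp((z>.006),(312,222),.012,'board')
comp((hsv[...,1]>70)&(hsv[...,0]<25),(312,222),.012,'boardcol')
# pins
m=(z>.05)&(np.hypot(W[...,0]-W[275,340,0],W[...,1]-W[275,340,1])<.16)
n,l,s,c=cv2.connectedComponentsWithStats(m.astype(np.uint8))
for k in range(1,n): print(s[k],c[k],np.median(W[l==k],0).round(4),W[l==k][:,2].max())
E
```

```text
low [0.5688 0.2619 0.0303] [ 23  27 114]
top [ 0.4748 -0.2766  0.0256] [ 21  30 119]
board [0.6448 0.0558 0.0082] [ 18  85 120]
plate [ 0.5675 -0.0183  0.0171] [138  11 114]
table [5.553e-01 1.358e-01 5.000e-04] [ 21  16 110]
low 1806 (array([539.1, 242.3]), array([121.2,  64.1]), 7.42)
top 2275 (array([ 497.2, -288.9]), array([121.9,  65. ]), -20.74)
board 8901 (array([545.7,   6. ]), array([251.3, 126.7]), -6.73)
boardcol 3513 (array([545.3,   6.3]), array([248.2, 122.8]), -6.68)
[50  1  2  1  2] [50.5  1. ] [0.4625 0.0241 1.1229] 1.1229244808231955
[90  0  1  1  1] [90.  0.] [0.4625 0.0241 1.1229] 1.1229244808231955
[135   1   1   1   1] [135.   1.] [0.4625 0.0241 1.1229] 1.1229244808231955
[202   1   1   1   1] [202.   1.] [0.4625 0.0241 1.1229] 1.1229244808231955
[304   0   1   1   1] [304.   0.] [0.4625 0.0241 1.1229] 1.1229244808231955
[34  3  1  1  1] [34.  3.] [0.4625 0.0241 1.1229] 1.1229244808231955
[67  3  1  1  1] [67.  3.] [0.4625 0.0241 1.1229] 1.1229244808231955
[26  4  1  1  1] [26.  4.] [0.4625 0.0241 1.1229] 1.1229244808231955
[259   5   1   1   1] [259.   5.] [0.4
[... 28231 characters left out ...]
1229244808231955
[183 476   1   1   1] [183. 476.] [0.4625 0.0241 1.1229] 1.1229244808231955
[230 476   1   1   1] [230. 476.] [0.4625 0.0241 1.1229] 1.1229244808231955
[391 476   1   1   1] [391. 476.] [0.4625 0.0241 1.1229] 1.1229244808231955
[394 476   1   1   1] [394. 476.] [0.4625 0.0241 1.1229] 1.1229244808231955
[122 479   1   1   1] [122. 479.] [0.4625 0.0241 1.1229] 1.1229244808231955
[374 479   1   1   1] [374. 479.] [0.4625 0.0241 1.1229] 1.1229244808231955
[406 478   1   1   1] [406. 478.] [0.4625 0.0241 1.1229] 1.1229244808231955
[411 479   1   1   1] [411. 479.] [0.4625 0.0241 1.1229] 1.1229244808231955
[413 478   1   1   1] [413. 478.] [0.4625 0.0241 1.1229] 1.1229244808231955
```

```bash
python3 -m crank '0 0 0 0 0' 2>&1 | tail -5
```

```text
tcp_pos: [0.2375, 0.4678, 0.2449]
tool_rot: [-0.731, -3.055, 0.002]
wrist_force: [-0.5, -0.4, 0.6]
grip_width: 0.0855
grip_force: 0.0
```

```bash
cat >> h.py <<'E'
def to(x,y,z,ang):
    """rows' shift (mm, deg) from the present pose to TCP x,y,z (m), tool y along ang(deg, mod 180)"""
    s=sense();R=cv2.Rodrigues(np.float64(s['tool_rot']))[0]
    sh=R.T@(np.array([x,y,z])-s['tcp_pos'])*1000
    a=np.degrees(np.arctan2(R[1,1],R[0,1]))
    print('shift',sh.round(1),'spin',round(-((ang-a+90)%180-90),2))
E
python3 - <<'E'
from h import *
i=camera_info('wrist');R=cv2.Rodrigues(i['rvec'])[0];C=-R.T@i['tvec'];s=sense()
Rt=cv2.Rodrigues(s['tool_rot'])[0]
print('cam in tool',(Rt.T@(C-s['tcp_pos'])).round(3),'axis',(Rt.T@R[2]).round(3),'camx',(Rt.T@R[0]).round(3))
to(.5391,.2423,.245,97.4)
E
```

```text
cam in tool [ 0.07   0.001 -0.127] axis [-0.274  0.001  0.962] camx [ 0.001  1.    -0.001]
shift [-3.711e+02 -6.460e+01 -1.000e-01] spin -34.32
```

```bash
python3 -m crank '0 -50 -8 0 -8;0 -100 -17 0 -16;0 -150 -25 0 -24;0 -200 -34 0 -32;0 -250 -42 0 -34.3;0 -300 -52 0 -34.3;0 -345 -60 0 -34.3;0 -371 -65 0 -34.3'; python3 -m crank '0 0 0 0 0;0 0 0 0 0;0 0 0 0 0'|grep tcp; python3 - <<'E'
from h import *
s=sense();print(s['tcp_pos'],s['tool_rot'],s['qvel'].round(3)); i=camera_info('wrist');a,d=camera('wrist')
np.savez('w1.npz',a=a,d=d,**i);cv2.imwrite('pics/w1.png',a[:,:,::-1])
to(.5391,.2423,.245,97.4)
E
```

```text
time: 0.95
tcp_pos: [0.5406, 0.2404, 0.2451]
tool_rot: [0.201, -3.135, 0.0]
wrist_force: [0.2, 0.3, 0.0]
grip_width: 0.0854
grip_force: 0.0
tcp_pos: [0.5382, 0.2426, 0.2451]
[0.53823999 0.24261109 0.2450656 ] [ 2.02892134e-01 -3.13405041e+00 -6.97329972e-05] [ 0.015 -0.011 -0.004 -0.001 -0.001  0.001]
shift [-0.9 -0.8  0.3] spin 0.05
```

View pics/w1.png

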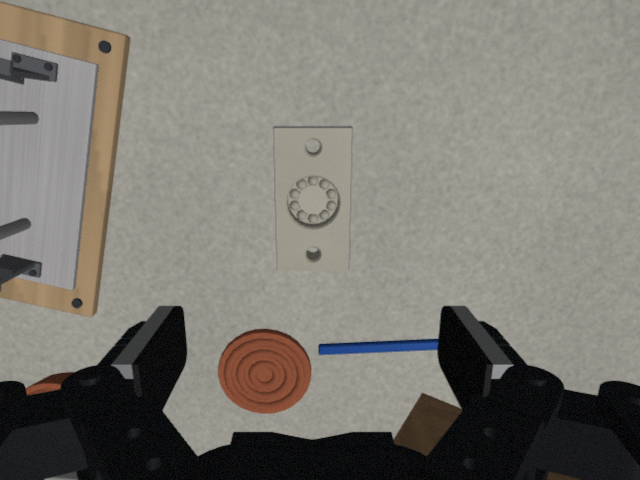

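The wrist view shows the cavity half upright at (313,200), with its holes at (313,146) and (313,254). The coaster, tool and stand edge are well clear.

```bash
cat >> h.py <<'E'
def blk(a,d,i,zlo,zhi,ztop,seed):
    W=world(i,d)[...,2];W=cv2.medianBlur(W.astype(np.float32),5)
    m=((W>zlo)&(W<zhi)).astype(np.uint8)
    n,l=cv2.connectedComponents(m)
    c,_=cv2.findContours((l==l[seed[1],seed[0]]).astype(np.uint8),0,1)
    c=max(c,key=cv2.contourArea)[:,0]
    return rect(cast(i,c,ztop)),W[seed[1],seed[0]]
E
python3 - <<'E'
from h import *
f=np.load('w1.npz');a,d=f['a'],f['d'];i={k:f[k] for k in('K','rvec','tvec')}
print(blk(a,d,i,.017,.035,.026,(285,250)))
h=cast(i,[(313,146.5),(313.3,253.5),(313,200)],.026);print(h.round(4),np.linalg.norm(h[0]-h[1]),np.degrees(np.arctan2(*(h[0]-h[1])[1::-1])))
g=cv2.cvtColor(a,cv2.COLOR_RGB2GRAY)
c=cv2.HoughCircles(g[130:270,275:352],cv2.HOUGH_GRADIENT,1,40,param1=60,param2=10,minRadius=6,maxRadius=10)
print(c[0]+np.array([275,130,0]) if c is not None else c)
E
```

```text
((array([537. , 243.5]), array([119.6,  62.6]), 7.45), np.float32(0.025116455))
[[0.4926 0.2384 0.026 ]
 [0.5813 0.2503 0.026 ]
 [0.5354 0.244  0.026 ]] 0.08958089485510086 -172.35602438189653
[[312.5        145.5          6.5999999 ]
 [312.5        253.5          6.30000019]
 [296.5        207.5          8.19999981]]
```

```bash
python3 - <<'E'
from h import *
to(.537,.2438,.017,97.5)
E
```

```text
shift [  0.9   1.  228.3] spin -0.05
```

```bash
python3 -m crank '0 1 1 50 0;0 1 1 100 0;0 1 1 150 0;0 1 1 185 0;0 1 1 210 0;0 1 1 222 0;0 1 1 228 0;0 1 1 228 0' 60; python3 -m crank '255 0 0 0 0;255 0 0 0 0;255 0 0 0 0;255 0 0 0 0;255 0 0 0 0;255 0 0 0 0;255 0 0 0 0'
```

```text
time: 2.1
tcp_pos: [0.5379, 0.2436, 0.0177]
tool_rot: [-0.203, 3.135, 0.0]
wrist_force: [0.5, -0.1, 1.2]
grip_width: 0.0856
grip_force: 0.0
time: 2.8
tcp_pos: [0.5389, 0.2434, 0.0191]
tool_rot: [-0.202, 3.133, 0.001]
wrist_force: [-2.2, -0.0, 7.4]
grip_width: 0.0603
grip_force: 65.8
```

```bash
python3 -m crank '255 0 0 -40 0;255 0 0 -80 0;255 0 0 -120 0;255 0 0 -120 0;255 0 0 -120 0'; python3 - <<'E'
from h import *
f=np.load('w1.npz');a=f['a']
c=a[90:270,0:140]
c=cv2.resize(cv2.convertScaleAbs(c,alpha=1.6),None,fx=4,fy=3.3,interpolation=cv2.INTER_CUBIC)
t=np.load('top0.npz')['a'][195:355,290:390];t=cv2.resize(cv2.convertScaleAbs(t,alpha=1.6),(240,594))
cv2.imwrite('pics/c1.png',np.hstack([c,t])[:,:,::-1])
E
```

```text
time: 3.3
tcp_pos: [0.5387, 0.2433, 0.1386]
tool_rot: [-0.202, 3.132, 0.001]
wrist_force: [-0.4, -0.6, -2.9]
grip_width: 0.0602
grip_force: 67.2
```

View pics/c1.png

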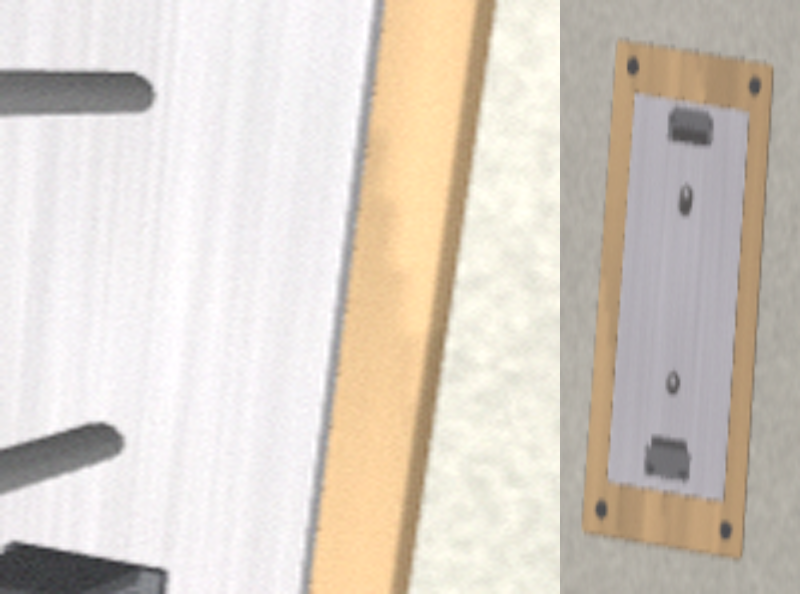

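The crop shows the pin bases (right ends of the dark shafts) at about (32,118.6) and (24.5,224.5) in the wrist picture. I'll cast those onto the plate.

```bash
python3 - <<'E'
from h import *
f=np.load('w1.npz');i={k:f[k] for k in('K','rvec','tvec')}
h=cast(i,[(32,118.6),(24.5,224.5)],.018);print(h.round(4),np.linalg.norm(h[0]-h[1]),np.degrees(np.arctan2(*(h[1]-h[0])[1::-1])),h.mean(0).round(4))
# board corner screws / plate edges visible: plate right edge z=.018, board right edge z=.012
e=cast(i,[(380/4,90),(308/4,90+580/3.3)],.018);e2=cast(i,[(478/4,90),(392/4,90+594/3.3)],.012)
for q in(e,e2):
    print(q.round(4),np.degrees(np.arctan2(*(q[1]-q[0])[1::-1])))
    n=np.array([-np.sin(-.1175),np.cos(-.1175)]); print('dist from pin mid',((q[:,:2]-h.mean(0)[:2])@n).round(4))
i=camera_info('top')
p=cast(i,[(290+(685-560)/2.4,195+190/3.7125),(290+(672-560)/2.4,195+382/3.7125)],.072);print('top tips',p.round(4),p.mean(0),np.linalg.norm(p[0]-p[1]))
s=sense();print(s['tcp_pos'])
E
```

```text
[[0.5005 0.0126 0.018 ]
 [0.59   0.002  0.018 ]] 0.09014844236772471 -6.7634079094306445 [0.5453 0.0073 0.018 ]
[[0.4721 0.0628 0.018 ]
 [0.6221 0.0458 0.018 ]] -6.453366227358317
dist from pin mid [0.0465 0.0473]
[[0.4696 0.0793 0.012 ]
 [0.6263 0.0612 0.012 ]] -6.575800850494982
dist from pin mid [0.0626 0.0631]
top tips [[0.5906 0.001  0.072 ]
 [0.4993 0.0116 0.072 ]] [0.54493317 0.00628961 0.072     ] 0.09184742584381102
[0.53865695 0.24326299 0.13863029]
```

```bash
python3 - <<'E'
from h import *
to(.5464,.0078,.130,83.35)
E
```

```text
shift [  22.6 -234.5    8.5] spin 14.03
```

```bash
python3 -m crank '255 3 -35 0 2;255 7 -75 0 5;255 12 -120 0 8;255 16 -165 0 11;255 20 -205 4 14;255 22 -228 8 14;255 22.6 -234.5 8.5 14;255 22.6 -234.5 8.5 14'; python3 -m crank '255 0 0 0 0;255 0 0 0 0'|head -3; python3 - <<'E'
from h import *
for n in('scene','top'):
    a,d=camera(n);np.savez(n+'1.npz',a=a,d=d);cv2.imwrite(f'pics/{n}1.png',a[:,:,::-1])
to(.5464,.0078,.130,83.35);print(camera_info('scene'))
E
```

```text
time: 4.1
tcp_pos: [0.5448, 0.007, 0.1277]
tool_rot: [-0.184, -3.134, -0.0]
wrist_force: [0.9, 0.9, -3.2]
grip_width: 0.0607
grip_force: 67.1
time: 4.3
tcp_pos: [0.5455, 0.0088, 0.1286]
tool_rot: [-0.179, -3.136, -0.0]
shift [-0.9 -0.8 -1.2] spin 0.12
{'K': array([[503.35147744,   0.        , 325.78427266],
       [  0.        , 503.35147744, 236.68997112],
       [  0.        ,   0.        ,   1.        ]]), 'rvec': array([ 1.24038168,  2.051232  , -1.07471303]), 'tvec': array([ 0.23516766, -0.21788313,  1.42231891])}
```

View pics/scene1.png

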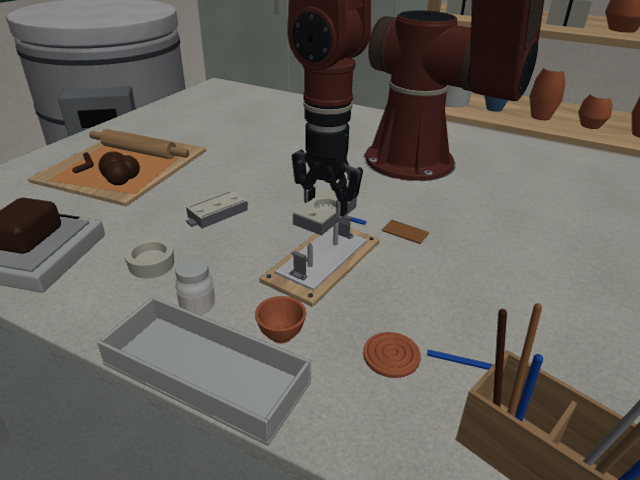

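The scene view shows the block level in the hand near (320,213), with pin tips around (310,243) and (337,203). I'll check alignment by overlaying the projected expectations.

```bash
python3 - <<'E'
from h import *
def rz(a): return np.array([[np.cos(a),-np.sin(a)],[np.sin(a),np.cos(a)]])
s=sense();t=s['tcp_pos'];ang=-np.radians(6.65);st=np.array([.5445,.0078])
out=[]
for n,(u0,v0,w,h,k) in dict(scene=(265,170,130,130,4.5),top=(280,190,120,170,3.44)).items():
    i=camera_info(n);a=np.load(n+'1.npz')['a'];a=cv2.resize(a[v0:v0+h,u0:u0+w],None,fx=k,fy=k,interpolation=cv2.INTER_CUBIC);a=cv2.convertScaleAbs(a,alpha=1.6)
    def pr(P): 
        q=cv2.projectPoints(np.float64(P),i['rvec'],i['tvec'],i['K'],None)[0][:,0];return np.int32((q-[u0-.5,v0-.5])*k)
    c=t[:2]+np.array([-.0019,0]);xy=c+np.array([(x,y) for x,y in((.06,.031),(.06,-.031),(-.06,-.031),(-.06,.031))])@rz(ang).T
    for z in(t[2]-.019,t[2]+.007): cv2.polylines(a,[pr(np.c_[xy,np.full(4,z)])],True,(255,0,0),1)
    p=st+np.array([(.045,0),(-.045,0)])@rz(ang).T
    for z in(.018,.072):
        for q in pr(np.c_[p,[z,z]]): cv2.circle(a,[int(x) for x in q],3,(0,255,0),1)
    out.append(a)
H=min(o.shape[0] for o in out);im=np.hstack([cv2.resize(o,None,fx=.68,fy=.68) if 0 else o[:H] for o in out]);im=im[:, :]
print(im.shape);im=cv2.resize(im,None,fx=min(1,800/im.shape[1]),fy=min(1,800/im.shape[1]))
cv2.imwrite('pics/ov1.png',im[:,:,::-1])
E
```

```text
(585, 998, 3)
```

View pics/ov1.png

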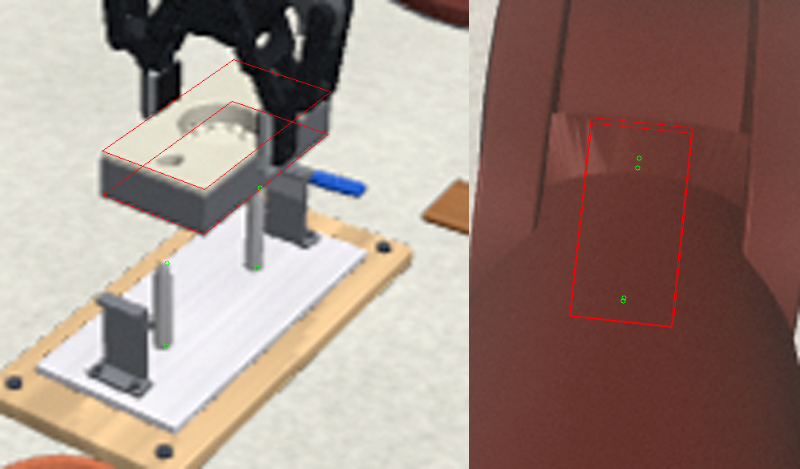

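Overlay agrees to about 1–2 mm, with the pins slightly toward −y. I'm lowering in steps and watching the force.

```bash
python3 -m crank '255 0 -0.5 12 0;255 0 -0.5 24 0;255 0 -0.5 34 0;255 0 -0.5 40 0;255 0 -0.5 44 0;255 0 -0.5 48 0;255 0 -0.5 50 0;255 0 -0.5 50 0'; python3 -m crank '255 0 0 2 0;255 0 0 4 0;255 0 0 6 0;255 0 0 6 0'
```

```text
time: 5.2
tcp_pos: [0.5457, 0.0069, 0.0787]
tool_rot: [0.182, 3.136, -0.001]
wrist_force: [0.0, -1.8, -3.5]
grip_width: 0.0605
grip_force: 67.1
time: 5.6
tcp_pos: [0.5457, 0.0069, 0.0727]
tool_rot: [0.182, 3.136, -0.001]
wrist_force: [1.2, -3.0, -2.2]
grip_width: 0.0608
grip_force: 67.1
```

```bash
python3 -m crank '255 0 -0.4 6 0;255 0 -0.4 12 0;255 0 -0.4 18 0;255 0 -0.4 24 0;255 0 -0.4 29 0;255 0 -0.4 32 0;255 0 -0.4 34 0;255 0 -0.4 34 0'; python3 -m crank '255 0 0 1 0;255 0 0 2 0;255 0 0 2 0'
```

```text
time: 6.4
tcp_pos: [0.5455, 0.0068, 0.0385]
tool_rot: [-0.181, -3.136, -0.0]
wrist_force: [1.4, -1.8, -3.5]
grip_width: 0.0604
grip_force: 67.0
time: 6.7
tcp_pos: [0.5455, 0.0068, 0.0371]
tool_rot: [0.181, 3.136, 0.0]
wrist_force: [-1.5, -1.9, 2.4]
grip_width: 0.0605
grip_force: 67.5
```

```bash
python3 -m crank '255 0 0 0.6 0;255 0 0 0.6 0;180 0 0 0.6 0;120 0 0 0.6 0;60 0 0 0.6 0;0 0 0 0.6 0;0 0 0 0.6 0;0 0 0 0.6 0' 20;  python3 -m crank '0 0 0 -20 0;0 0 0 -60 0;0 0 0 -110 0;0 0 0 -160 0;0 0 0 -200 0;0 0 0 -208 0;0 0 0 -208 0;0 0 0 -208 0'; python3 - <<'E'
from h import *
i=camera_info('wrist');a,d=camera('wrist')
np.savez('w2.npz',a=a,d=d,**i);cv2.imwrite('pics/w2.png',a[:,:,::-1])
a,d=camera('top')
to(.4955,-.2880,.245,69.3)
E
```

```text
time: 7.5
tcp_pos: [0.5455, 0.0068, 0.0361]
tool_rot: [-0.181, -3.136, -0.0]
wrist_force: [0.0, 0.3, -0.5]
grip_width: 0.0856
grip_force: 0.0
time: 8.3
tcp_pos: [0.5449, 0.0068, 0.2428]
tool_rot: [-0.181, -3.135, -0.0]
wrist_force: [-0.4, 0.1, 0.0]
grip_width: 0.0854
grip_force: 0.0
shift [  14.8 -298.5   -2.6] spin 14.08
```

View pics/w2.png

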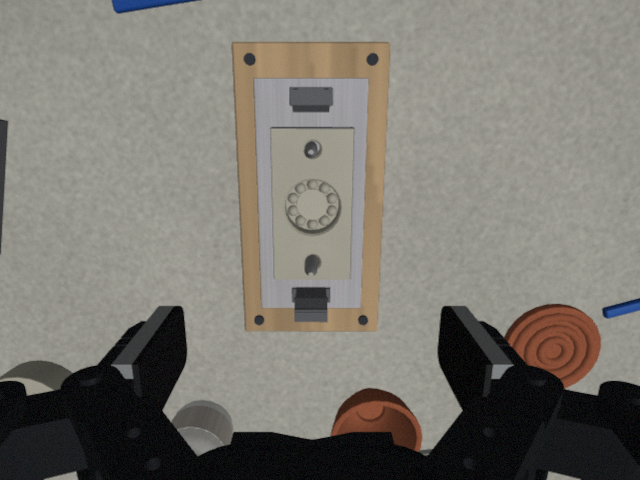

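The cavity half sits over both pins (visible at (313,149) and (312,265)) inside the plate. I'll measure it for reference and go to the lug half.

```bash
python3 -m crank '0 2 -45 0 3;0 4 -95 0 7;0 7 -145 0 10;0 9 -195 0 14;0 12 -240 0 14;0 14 -275 0 14;0 15 -298.5 0 14;0 15 -298.5 0 14'>/dev/null;python3 -m crank '0 0 0 0 0;0 0 0 0 0;0 0 0 0 0'|head -3; python3 - <<'E'
from h import *
f=np.load('w2.npz');i={k:f[k] for k in('K','rvec','tvec')}
r=blk(f['a'],f['d'],i,.034,.050,.044,(285,250));print('seated',r)
h=cast(i,[(313,149),(312.5,264)],.044);print(h.round(4),h.mean(0).round(4))
i=camera_info('wrist');a,d=camera('wrist')
np.savez('w3.npz',a=a,d=d,**i);cv2.imwrite('pics/w3.png',a[:,:,::-1])
E
```

```text
time: 9.5
tcp_pos: [0.4964, -0.2869, 0.2439]
tool_rot: [-0.56, -3.091, -0.001]
seated ((array([543.8,   7.5]), array([119.7,  62.6]), -6.64), np.float32(0.043045986))
[[0.4996 0.0137 0.044 ]
 [0.5904 0.0029 0.044 ]] [0.545  0.0083 0.044 ]
```

View pics/w3.png

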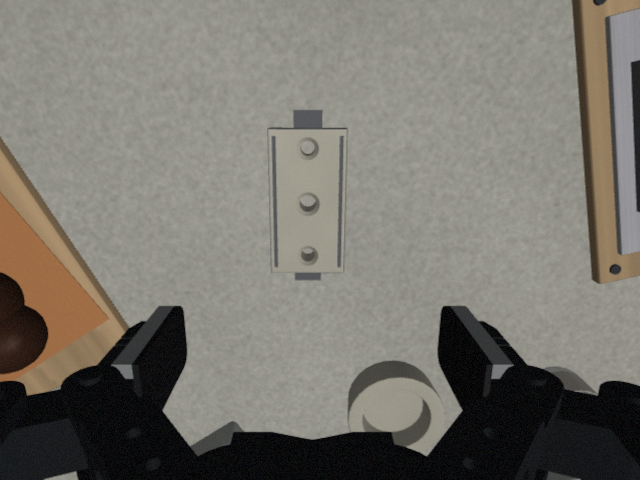

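The lug half is at (308,200), upright in the image, and the fingers' path is free. The round mould at (395,410) stays outside it.

```bash
python3 - <<'E'
from h import *
f=np.load('w3.npz');i={k:f[k] for k in('K','rvec','tvec')}
r=blk(f['a'],f['d'],i,.017,.035,.026,(290,235));print(r)
c,_,a=r[0];to(c[0]/1000,c[1]/1000,.017,a+90)
h=cast(i,[(308.5,148),(308.5,255),(309,202.5)],.026);print(h.round(4),np.degrees(np.arctan2(*(h[1]-h[0])[1::-1])),h[:2].mean(0))
E
```

```text
((array([ 495. , -289.9]), array([120.4,  63. ]), -20.73), np.float32(0.02470101))
shift [  0.3  -3.2 227.1] spin 0.19
[[ 0.4535 -0.2728  0.026 ]
 [ 0.5373 -0.3044  0.026 ]
 [ 0.4949 -0.288   0.026 ]] -20.635997897102342 [ 0.49539639 -0.28861026  0.026     ]
```

```bash
python3 -m crank '0 0 -2.7 50 0;0 0 -2.7 100 0;0 0 -2.7 150 0;0 0 -2.7 185 0;0 0 -2.7 210 0;0 0 -2.7 220 0;0 0 -2.7 224 0;0 0 -2.7 224 0' 100; python3 -m crank '255 0 0 0 0;255 0 0 0 0;255 0 0 0 0;255 0 0 0 0;255 0 0 0 0;255 0 0 0 0;255 0 0 0 0'; python3 -m crank '255 0 0 -40 0;255 0 0 -80 0;255 0 0 -120 0;255 0 0 -120 0;255 0 0 -120 0'; python3 - <<'E'
from h import *
to(.5464,.0072,.140,83.35)
E
```

```text
time: 10.35
tcp_pos: [0.4958, -0.2907, 0.0209]
tool_rot: [0.561, 3.09, -0.001]
wrist_force: [0.4, -1.1, -0.5]
grip_width: 0.0852
grip_force: 0.0
time: 11.05
tcp_pos: [0.4962, -0.2911, 0.0223]
tool_rot: [0.562, 3.088, -0.002]
wrist_force: [-2.2, 2.7, 12.9]
grip_width: 0.0595
grip_force: 109.7
time: 11.55
tcp_pos: [0.4958, -0.291, 0.1414]
tool_rot: [0.562, 3.089, -0.002]
wrist_force: [0.7, 0.3, -3.0]
grip_width: 0.0596
grip_force: 110.7
shift [ 57.7 296.9   1. ] spin -13.97
```

```bash
python3 -m crank '255 9 45 0 -3;255 18 90 0 -6;255 28 140 0 -9;255 38 190 0 -12;255 47 235 0 -14;255 54 272 0 -14;255 57.5 290 0 -14;255 58.6 296.1 1 -14'>/dev/null; python3 -m crank '255 0 0 0 0;255 0 0 0 0;255 0 0 0 0'; python3 - <<'E'
from h import *
s=sense();t=s['tcp_pos'];to(.5453,.0068,.14,83.35)
def rz(a): return np.array([[np.cos(a),-np.sin(a)],[np.sin(a),np.cos(a)]])
ang=-np.radians(6.65);k=5;u0,v0,w,h=265,165,130,110
i=camera_info('scene');a,_=camera('scene');a=cv2.convertScaleAbs(cv2.resize(a[v0:v0+h,u0:u0+w],None,fx=k,fy=k,interpolation=cv2.INTER_CUBIC),alpha=1.6)
def pr(P):
    q=cv2.projectPoints(np.float64(P),i['rvec'],i['tvec'],i['K'],None)[0][:,0];return np.int32((q-[u0-.5,v0-.5])*k)
xy=t[:2]-[.0015,0]+np.array([(.06,.031),(.06,-.031),(-.06,-.031),(-.06,.031)])@rz(ang).T
for z in(t[2]-.022,t[2]+.004): cv2.polylines(a,[pr(np.c_[xy,np.full(4,z)])],True,(255,0,0),1)
cv2.imwrite('pics/ov2.png',a[:,:,::-1])
E
```

```text
time: 12.65
tcp_pos: [0.5444, 0.006, 0.1389]
tool_rot: [-0.184, -3.136, 0.0]
wrist_force: [-0.2, 0.9, -3.0]
grip_width: 0.0596
grip_force: 110.5
shift [-0.8  0.8 -1.1] spin -0.05
```

View pics/ov2.png

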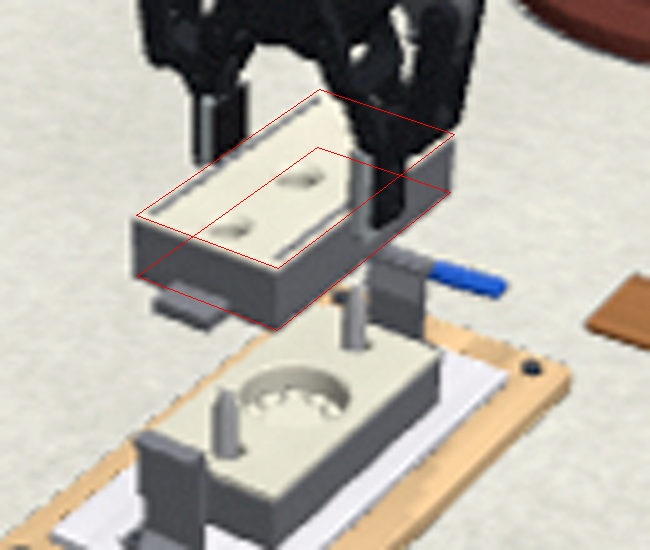

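The lug half is level and matches the projection, with both pins free above the seated cavity half. Lowering onto the pins.

```bash
python3 -m crank '255 -0.6 0.5 14 0;255 -0.6 0.5 28 0;255 -0.6 0.5 38 0;255 -0.6 0.5 42 0;255 -0.6 0.5 45 0;255 -0.6 0.5 48 0;255 -0.6 0.5 51 0;255 -0.6 0.5 54 0';  python3 -m crank '255 0 0 0 0;255 0 0 0 0'
```

```text
time: 13.5
tcp_pos: [0.5456, 0.0075, 0.0853]
tool_rot: [0.181, 3.136, -0.001]
wrist_force: [-1.0, -0.9, 1.0]
grip_width: 0.0593
grip_force: 111.0
time: 13.7
tcp_pos: [0.5454, 0.0074, 0.0852]
tool_rot: [-0.181, -3.136, 0.001]
wrist_force: [-0.1, -2.0, -3.9]
grip_width: 0.0594
grip_force: 110.5
```

```bash
python3 -m crank '255 0 -0.3 2 0;255 0 -0.3 3.5 0;255 0 -0.3 5 0;255 0 -0.3 6.5 0;255 0 -0.3 8 0;255 0 -0.3 9 0;255 0 -0.3 10 0;255 0 -0.3 11 0'; python3 -m crank '255 0 0 1 0;255 0 0 2 0;255 0 0 3 0;255 0 0 4 0;255 0 0 5 0;255 0 0 5 0'
```

```text
time: 14.5
tcp_pos: [0.5457, 0.0067, 0.0757]
tool_rot: [0.181, 3.135, -0.002]
wrist_force: [-6.1, -5.5, 8.6]
grip_width: 0.0593
grip_force: 112.0
time: 15.1
tcp_pos: [0.5455, 0.0069, 0.0696]
tool_rot: [0.181, 3.136, -0.001]
wrist_force: [-2.7, -4.1, 4.7]
grip_width: 0.0592
grip_force: 111.8
```

```bash
python3 -m crank '255 0 0 0.7 0;255 0 0 1.4 0;255 0 0 2.1 0;255 0 0 2.8 0;255 0 0 3.2 0;255 0 0 3.2 0'; python3 -m crank '255 0 0 0.4 0;255 0 0 0.8 0;255 0 0 0.8 0'
```

```text
time: 15.7
tcp_pos: [0.5454, 0.0069, 0.0664]
tool_rot: [0.182, 3.136, -0.001]
wrist_force: [-2.6, -5.3, 6.0]
grip_width: 0.0592
grip_force: 111.8
time: 16.0
tcp_pos: [0.5454, 0.0069, 0.0663]
tool_rot: [0.182, 3.136, -0.002]
wrist_force: [-6.5, -4.8, 16.8]
grip_width: 0.0593
grip_force: 113.1
```

```bash
python3 -m crank '255 0 -0.2 0.4 0;255 0 -0.2 0.8 0;255 0 -0.2 0.8 0;255 0 -0.2 0.8 0'; python3 - <<'E'
from h import *
s=sense();print(s['wrist_force'],s['tcp_pos'])
k=5;u0,v0,w,h=265,180,130,110
a,_=camera('scene');a=cv2.convertScaleAbs(cv2.resize(a[v0:v0+h,u0:u0+w],None,fx=k,fy=k,interpolation=cv2.INTER_CUBIC),alpha=1.6)
cv2.imwrite('pics/end.png',a[:,:,::-1])
E
```

```text
time: 16.4
tcp_pos: [0.5454, 0.0068, 0.0663]
tool_rot: [0.181, 3.135, -0.001]
wrist_force: [-9.0, -4.0, 26.0]
grip_width: 0.0594
grip_force: 114.4
[-9.01228315 -4.04914292 26.03337699] [0.54541477 0.00682152 0.06630035]
```

View pics/end.png

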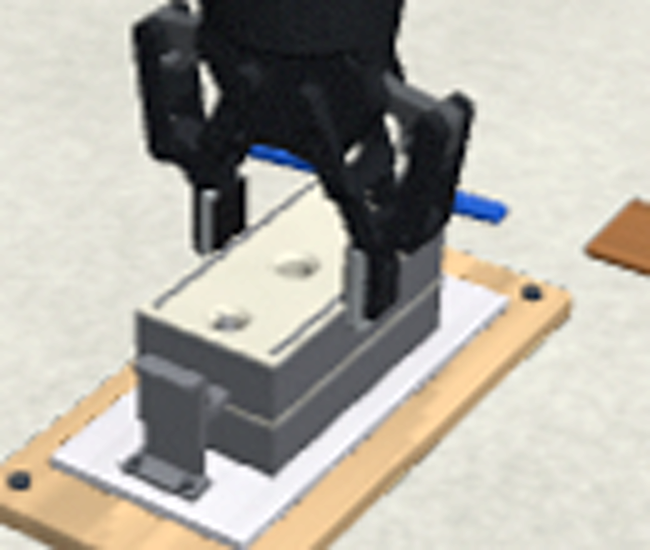

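The picture shows the halves joined and level. The far catch stands upright over its lug (180,400), and the wrist reads 26 N while pressing at exactly the home height. The near catch is hidden behind the block, so I infer it from the level and height.

```bash
python3 -c "
from workcell import *
print(sign_off())"
```

```text
the job is handed in; nothing more can be done
None
```

I handed the job in with the mould assembled on the stand, the join closed and the arm still pressing down at about 26 N; I saw the far catch upright over its lug, but the near one was hidden from the camera, so that it clicked is inferred from the lug half sitting level at home height.

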